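# Pull the test set's dust filter and show it to the inspection camera

### The job

Swing the flap on top of the test set fully open by its tab, draw the dust filter up out of its slot by the finger pull, and show it to the inspection camera: hold it upright about 10 cm in front of the lens, its mesh centred on the lens and squarely facing it. Finish while still holding it there, still, in the gripper, with the flap left open. Do not touch the camera or its stand, and leave the other things on the bench where they are.

Things in the scene. Friction and masses are not known exactly. Their poses are not given: they have to be found in the camera images.
- testset: grey bench test set, 240 deep (x) x 240 wide (y) x 130 mm high, fixed. Origin: centre of its underside, on the bench. Its -x face, turned roughly to the robot, is the rear panel with louvres; behind it an open-topped bay (inside x -116 to -25, y -57 to 57, floor z 20, rim z 130 mm) under the flap holds the filter. Carrying handle on top at x +65, up to z 158 mm
- flap (a joint): top flap's angle in rad: 0 shut (start); grows as its robot-side edge swings up and back; 1.9 fully open (stop, 19 degrees past upright, leaning away from the robot). Friction hinge: stays where it is left; about 2 N at the tab moves it. Flap 136 mm wide, 4 mm thick, reaching 96 mm from the hinge line
- flap_tab (a point): centre of the free end of the flap's black pull tab, 118 mm from the hinge line, 2 mm above the flap's mid-plane. Tab 24 wide (y) x 8 mm thick, in the flap's plane, jutting 26 mm past the rear panel. Shut: tab level, this point 134 mm above the bench and 16 mm outside the panel, nothing beside or below it. Axes as the test set's when shut; turns with the flap
- flap_hinge (a point): middle of the flap's hinge line, 132 mm above the bench; the hinge runs along the test set's y axis
- filter_center (a point): centre of the filter's mesh. The dust filter is a rigid framed plate, 10 thick (x, face normal) x 110 wide (y) x 76 mm high (z), 70 to 130 g. Hidden under the flap at the start: upright, side edges in guide ribs (1.5 mm play), face parallel to the rear panel, 80 mm ahead (-x) of the testset origin, this point 58 mm above the bench. Slides straight up freely
- filter_pull (a point): finger pull of the filter: flat lug 10 thick (x) x 30 wide (y) x 28 mm high on the middle of its top edge, in the frame's plane. This point is 54 mm above filter_center, 16 mm above the frame's top edge, 12 mm below the lug's top; the lug's top is 6 mm below the bay's rim. Free beside it in the bay: 31 mm towards the rear panel, 50 mm the other way
- filter: the filter plate again: origin at the middle of its bottom edge, 38 mm below filter_center, same axes
- lens (a point): centre of the lens front of the inspection camera (grey, white ring light 58 mm across, on a column stand). It looks level along this point's -x axis, roughly towards the robot; 160 to 210 mm above the bench. For 150 mm before the lens the space above 90 mm height is free
- camera_stand: stand of the inspection camera, fixed, carrying the camera: base plate 160 (x) x 130 x 14 mm, column to 305 mm height 115 mm behind the lens. Origin: on the bench, 25 mm behind the lens front; axes as the lens
- screwdriver: hand screwdriver lying on the bench in front, about 190 mm long; a bystander. Origin: centre of its underside
- solder_reel: steel solder reel standing flat, 60 mm across, 45 mm high; a bystander. Origin: centre of its underside
- tape_dispenser: black desk tape dispenser, 140 x 55 mm, 83 mm high; a bystander. Origin: centre of its underside
- multimeter: hand-held multimeter lying on its back, 185 x 85 x 44 mm; a bystander. Origin: centre of its underside
- mug: white mug, 80 mm across, 95 mm high; a bystander. Origin: centre of its underside
- mouse: black computer mouse, 105 x 62 x 33 mm; a bystander. Origin: centre of its underside
- parts_tray: grey four-compartment parts tray, 100 x 140 x 35 mm; a bystander. Origin: centre of its underside

How it is judged:
By the outcome, as a careful person would: the job done as asked, in the order asked, and still so for the second after the job is handed in, while the arm keeps its last pose, push and grip.
It also fails if it takes over 53 s, if anything falls off the work surface, if the arm or the gripper's body presses on something with over 40 N, if the wrist force passes 120 N, or if a joint passes its speed limit or range.

### The arm

A 6-joint arm with a two-finger parallel gripper is mounted at the origin on the work surface. World frame = base frame: x ahead of the robot, y to its left, z up, the work surface at z = 0. Lengths are in mm, angles in rad, forces in N, time in s.
With the tool pointing down it reaches from about 300 to 775 mm from the base axis. Payload 14.6 kg.
Tool frame: the origin (TCP) lies on the front face of the gripper's body, between the roots of the fingers; the fingertips stand 97 mm ahead of it and the grasp point (between the pads) lies 78 mm ahead of it; z points along the fingers, y is the line along which they close (so a half turn about z gives the same grasp; the last joint's range is limited). The gripper opens to 94 mm and grips with 3 to 60 N. Pads are 16 mm wide; open, the fingers measure 119 mm over their backs; the gripper's body (75 mm by 177 mm) begins 78 mm behind the grasp point.
Start: joints at [1.216, 0.3, 1.521, -0, 1.321, -0.067], TCP at [156.112, 527.37, 302.646] pointing down, gripper open.
Joint ranges: [-3.03, 3.03], [-0.79, 2.21], [0.23, 2.52], [-1.04, 4.18], [0, 3.07], [-2.55, 2.55]. Speed limits (rad/s): [2.22, 2.22, 2.57, 3.14, 3.14, 3.14].

### API

Orientations are given as [roll, pitch, yaw] about the fixed x, y, z axes, in that order (R = Rz(yaw) Ry(pitch) Rx(roll)).
In Python, from cell import * gives the robot as it stands.
- The arm moves only by the tool carry_out, never from a script. Its arguments are lists of equal length, an entry for each row: "slide": the shift along the world's x, y, z scaled (see below), a list of three; "dr": the turn, a rotation vector about the world's x, y, z scaled (see below), a list of three; "gripper": the opening in per cent of the stroke, from 0 (shut) to 100 (fully open). A call has 1 to 10 rows; each row is the pose to reach, as a shift and turn from the pose commanded when the call began, turning the shorter way round; what a row does not reach only later rows make up. The controller multiplies each number of a shift by 0.25 m and each number of a turn by 360 degrees. A row lasts 1/12 s, in which the tool goes at most 41.7 mm and 7.16 degrees, less where a joint would pass 70% of its speed; a pose out of reach is approached as far as the arm can. A call with a number of a shift or a turn outside -1 to 1 is refused whole. A call with a gripper value outside its range is refused whole. The fingers move at their own pace and stop on an object; "newtons" is the grip in N (left out, the last holds). Time passes only in rows, so rows that repeat a pose let the fingers close. It gives the time, the measured TCP pose, the force, the opening and the grip force at its end, in the units of the state.
- read_state(): the state, without advancing time (a new reading comes with each control period).
- camera(name): name is "scene" or "top"; returns the picture (400x640x3 uint8, red, green, blue); there is no depth.
- camera_model(name): a dict with "vfov" (degrees; the focal length in pixels is half the picture's height over the tangent of half this angle, whatever the lens; pixels are square), "cx", "cy" (the principal point, pixels), "k1" (the pictures are not rectified: a ray, as slopes to the right and down, at radius r is drawn at 1 + k1 r^2 times it, then the intrinsics apply), "R" (3x3) and "t" (3): a world point X has camera coordinates R X + t. Camera axes: x right, y down, z forward; pixel columns grow to the right and rows downward; lengths in mm; the calibration is good to about 2 mm. A picture is of the moment at which its call begins. camera_model takes no time and is no camera call.
- sign_off(): hands the job in; it is judged then, once.
The state is a dict: "clock": time; "joints": joint angles; "qd": joint speeds; "effort": joint torques, N m; "eef_pos": TCP position; "eef_rot": TCP orientation; "wrist_force": force on the tool from outside, world axes, zero at the start; "moment": the same for the moment, N m; "finger_gap": finger opening in mm; "finger_force": force on a finger pad.
Only numpy, scipy, OpenCV 4.12 (cv2) and the standard library are available. Lean on these libraries where they do the work, as an engineer would, in place of code of your own. Each camera call takes 0.05 s, during which the arm holds its last target. There are 200 camera calls.

## Working session

There is one attempt and no reset: what is moved stays moved. The work goes in short steps, Python scripts to look and compute and a tool call to move; the robot and the scene stay as the last step left them, time stands still between calls to the robot, and variables do not carry over. Pictures are saved under pics/ and viewed, at most 10 in all, crops included, and the job is handed in when it is done.

Besides the shell and the picture viewer there is one more tool, called after ">>>" in YAML: its name, and indented under it one key for each argument. carry_out: Moves the arm, as the interface text tells. Its arguments: {"type":"object","properties":{"slide":{"type":"array","items":{"type":"array","items":{"type":"number","minimum":-1,"maximum":1}}},"dr":{"type":"array","items":{"type":"array","items":{"type":"number","minimum":-1,"maximum":1}}},"gripper":{"type":"array","items":{"type":"number"}},"newtons":{"type":"number"}},"required":["slide","dr","gripper"]}

```bash
mkdir -p pics; python3 - <<'E'
from cell import *
import cv2
for n in ("scene","top"):
    cv2.imwrite(f"pics/{n}0.png",cv2.cvtColor(camera(n),cv2.COLOR_RGB2BGR))
    print(n,camera_model(n))
print(read_state())
E
```

```text
scene {'vfov': 43.27474189880126, 'cx': 318.491847237921, 'cy': 207.040847719423, 'k1': -0.009533872836966677, 'R': array([[ 0.48893284,  0.87230176,  0.0058575 ],
       [ 0.74296164, -0.41289908, -0.5268039 ],
       [-0.45711342,  0.26192363, -0.84996667]]), 't': array([-228.64835289, -294.43374987, 1734.38715689])}
top {'vfov': 42.52297529637736, 'cx': 329.01272941663933, 'cy': 208.7519011909804, 'k1': -0.1683797280187459, 'R': array([[-0.05567341, -0.99843629, -0.00504474],
       [-0.97348849,  0.05540361, -0.22192476],
       [ 0.22185723, -0.00744431, -0.97505074]]), 't': array([  19.1648986 ,  498.45358459, 1431.10951909])}
{'clock': 0.1, 'joints': array([ 1.21639508e+00,  3.00410014e-01,  1.52149942e+00, -2.16716041e-05,
        1.32073754e+00, -6.65917716e-02]), 'qd': array([ 0.00027624, -0.00077573, -0.00152682,  0.00199955, -0.00109753,
        0.0001694 ]), 'effort': array([ 1.38727777e-03, -5.32639861e+01, -3.53289199e+01,  7.09779072e-02,
        2.33946828e-02, -6.85015198e-05]), 'eef_pos': array([156.0735492 , 527.24899719, 302.15433857]), 'eef_rot': array([-3.14053928e+00, -4.92114851e-05,  2.85378853e+00]), 'wrist_force': array([-1.06821447,  0.43716397,  0.55194449]), 'moment': array([ 0.01972536, -0.01262883,  0.01251759]), 'finger_force': 0.0, 'finger_gap': 93.92710630036048}
```

View pics/scene0.png

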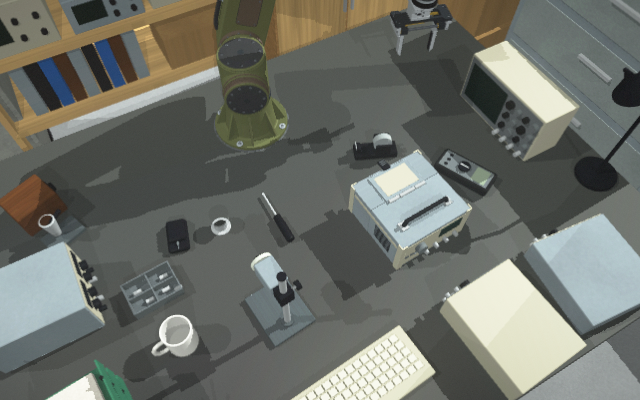

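View pics/top0.png

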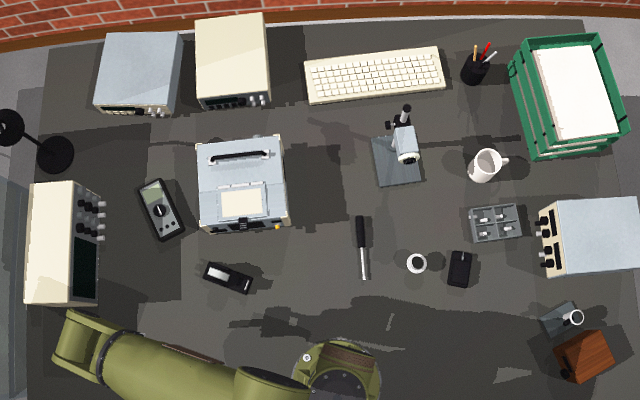

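```bash
cat > h.py <<'E'
import numpy as np, cv2
from cell import *
from scipy.optimize import least_squares
def proj(n,X):
    m=camera_model(n); f=200/np.tan(np.radians(m['vfov']/2))
    c=np.atleast_2d(X)@m['R'].T+m['t']; s=c[:,:2]/c[:,2:]
    s=s*(1+m['k1']*(s**2).sum(1,keepdims=True))
    return s*f+[m['cx'],m['cy']]
def crop(img,x0,y0,w,h,s,step=10):
    c=cv2.resize(img[y0:y0+h,x0:x0+w],None,fx=s,fy=s,interpolation=cv2.INTER_CUBIC)
    for x in range(x0-x0%-step if x0%step else x0,x0+w,step):
        cv2.putText(c,str(x),(int((x-x0+.5)*s),8),0,.3,(0,0,255),1); cv2.line(c,(int((x-x0+.5)*s),10),(int((x-x0+.5)*s),14),(0,0,255),1)
    for y in range(-(-y0//step)*step,y0+h,step):
        cv2.putText(c,str(y),(0,int((y-y0+.5)*s)+3),0,.3,(0,0,255),1); cv2.line(c,(20,int((y-y0+.5)*s)),(24,int((y-y0+.5)*s)),(0,0,255),1)
    return c
E
python3 - <<'E'
from h import *
t=cv2.imread('pics/top0.png');s=cv2.imread('pics/scene0.png')
A=crop(t,190,128,108,120,4); B=crop(t,365,98,65,95,5)
def pad(a,h,w): return cv2.copyMakeBorder(a,0,h-a.shape[0],0,w-a.shape[1],0)
cv2.imwrite('pics/ct.png',np.hstack([pad(A,490,440),pad(B,490,330)]))
A=crop(s,342,145,135,130,3); B=crop(s,240,240,80,110,4)
A=crop(s,342,145,135,130,3.4);
cv2.imwrite('pics/cs.png',np.hstack([pad(A,450,465),pad(B,450,325)]))
E
```

```text
(no output)
```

View pics/ct.png

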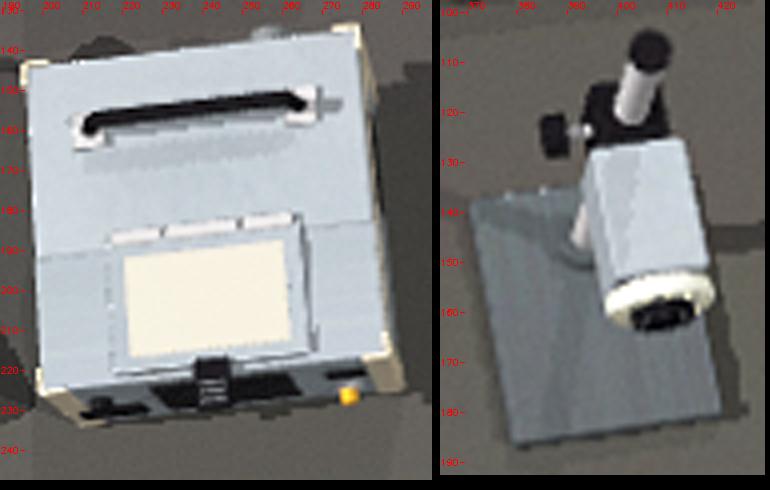

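View pics/cs.png

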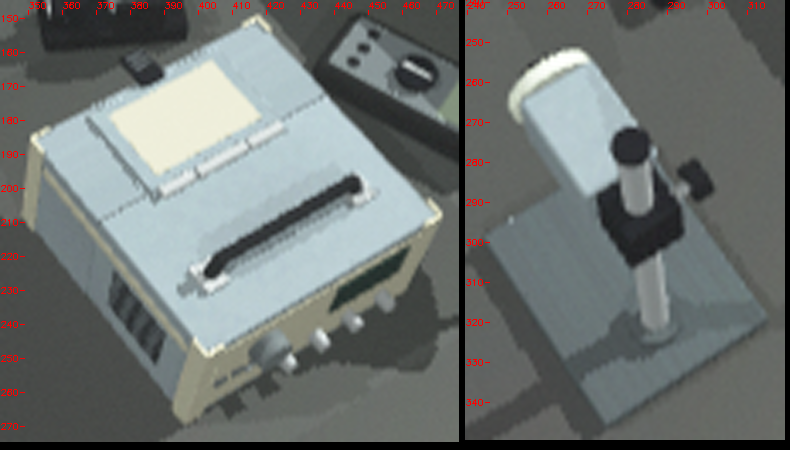

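```bash
cat > fit.py <<'E'
from h import *
def place(p,pts):
    c,s=np.cos(p[2]),np.sin(p[2]); P=np.atleast_2d(np.array(pts,float))
    return np.c_[c*P[:,0]-s*P[:,1]+p[0], s*P[:,0]+c*P[:,1]+p[1], P[:,2]]
T=[('top',(-120,120,130),(199.5,223.8)),('top',(120,120,130),(195,144.5)),('top',(120,-120,130),(278.8,134.5)),('top',(-120,-120,130),(286.5,215.5)),
('scene',(-120,-120,130),(353.3,183.6)),('scene',(-120,120,130),(418.6,151)),('scene',(120,120,130),(469.7,205.4)),('scene',(120,-120,130),(402.4,247.4)),('scene',(120,-120,0),(395.9,269.5)),
('scene',(-136,0,138),(380,161)),('top',(-136,0,136),(242.7,227.3))]
def res(p): return np.concatenate([proj(n,place(p,X))[0]-uv for n,X,uv in T])
r=least_squares(res,[700,240,0.05],loss='soft_l1'); ts=r.x
print('testset',ts,r.fun.reshape(-1,2).round(1).tolist())
# camera: x,y = lens; yaw; base near edge offset; lens height; ring thickness ignored
def resc(q):
    p=q[:3];e=q[3];h=q[4]
    C=[('top',(e+160,65,14),(370.5,137.9)),('top',(e,65,14),(379.1,186.5)),('top',(e,-65,14),(420.5,179.9)),
    ('scene',(e,-65,14),(245.75,298.25)),('scene',(e+160,-65,14),(274.5,346.25)),('scene',(e+160,65,14),(315,318.25)),
    ('top',(115,0,305),(406.5,107.5)),('scene',(115,0,305),(281,275.75)),('top',(115,0,14),(393.5,145.5)),('scene',(115,0,14),(287,320.75)),
    ('top',(5,29,h),(396.5,157.1)),('top',(5,-29,h),(420.2,154.9))]
    return np.concatenate([proj(n,place(p,X))[0]-uv for n,X,uv in C])
r=least_squares(resc,[650,-150,0,-30,185],loss='soft_l1'); cm=r.x
print('lens',cm,r.fun.reshape(-1,2).round(1).tolist())
np.save('fit.npy',np.r_[ts,cm])
if __name__=='__main__':
    a=np.linspace(0,2*np.pi,60); L=[]
    box=lambda x0,x1,y,z:[(x0,y,z),(x0,-y,z),(x1,-y,z),(x1,y,z),(x0,y,z)]
    for n,(x0,y0,w,h) in dict(top=(185,98,245,145),scene=(235,145,250,210)).items():
        im=cv2.imread(f'pics/{n}0.png')
        k=3; cc=cv2.resize(im[y0:y0+h,x0:x0+w],None,fx=k,fy=k,interpolation=cv2.INTER_CUBIC)
        for p,b in [(ts,box(-120,120,120,130)),(ts,box(-114,-18,68,134)),(ts,box(-136,-110,12,138)),(ts,box(-120,120,120,0)),
            (cm[:3],box(cm[3],cm[3]+160,65,14)),(cm[:3],np.c_[0*a,29*np.cos(a),cm[4]+29*np.sin(a)]),(cm[:3],[(115,0,14),(115,0,305)])]:
            uv=((proj(n,place(p,b))-[x0,y0]+.5)*k*8).round().astype(int)
            cv2.polylines(cc,[uv],False,(0,0,255),1,cv2.LINE_AA,3)
        L.append(cc)
    cv2.imwrite('pics/ovt.png',L[0]);cv2.imwrite('pics/ovs.png',cv2.resize(L[1],None,fx=.9,fy=.9))
E
python3 fit.py
```

```text
testset [5.78375475e+02 2.36498569e+02 5.07239245e-02] [[0.3, 2.6], [1.1, 0.2], [0.0, 1.0], [-0.5, 1.8], [-1.3, 1.3], [-0.3, -1.2], [2.0, 2.2], [0.5, 1.1], [0.3, -0.3], [3.0, 0.5], [0.0, -0.2]]
lens [ 5.79464287e+02 -2.26711591e+02  7.05136394e-02 -6.75799249e+00
  2.39361901e+02] [[0.4, -0.9], [-0.4, 0.1], [0.5, 1.5], [-0.6, -0.9], [0.5, -0.4], [1.8, 1.2], [0.3, -0.2], [1.7, 0.4], [0.1, 0.7], [1.6, 0.0], [2.8, 0.6], [1.0, 0.2]]
```

View pics/ovt.png

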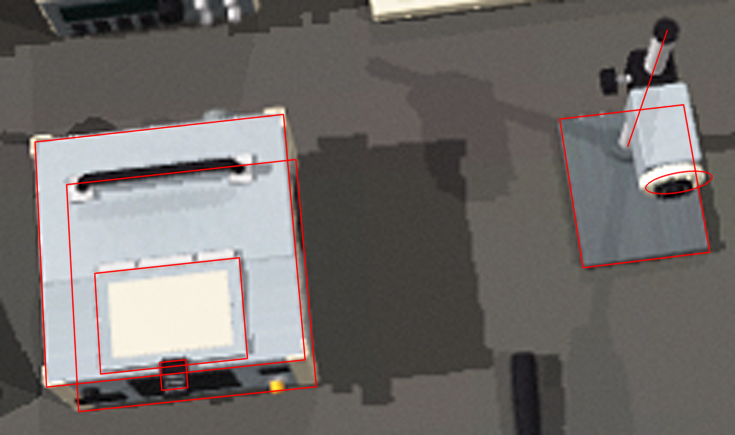

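View pics/ovs.png

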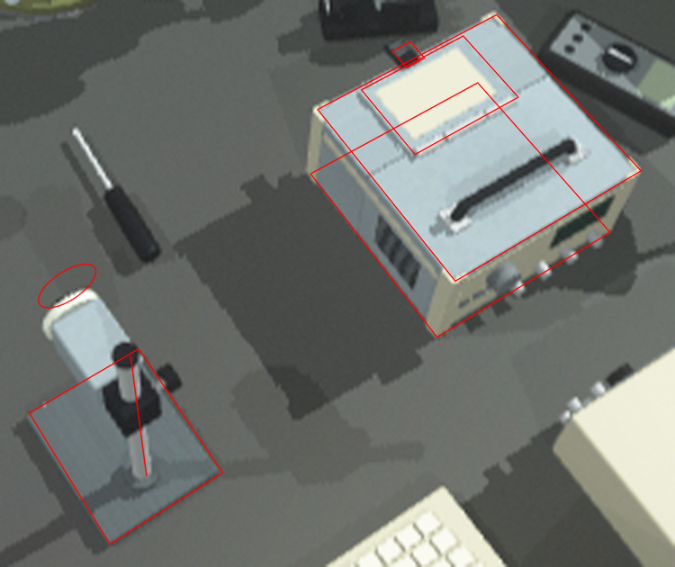

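```bash
python3 - <<'E'
from h import *
import io,contextlib
with contextlib.redirect_stdout(io.StringIO()): from fit import place
from scipy.optimize import minimize
ts=np.load('fit.npy')[:3]
G={}
for n in('top','scene'):
    g=cv2.cvtColor(cv2.imread(f'pics/{n}0.png'),cv2.COLOR_BGR2GRAY).astype(float)
    g=cv2.GaussianBlur(g,(0,0),.8); G[n]=cv2.GaussianBlur(np.minimum(np.hypot(cv2.Sobel(g,6,1,0),cv2.Sobel(g,6,0,1)),150),(0,0),1.)
seg=lambda a,b:np.linspace(a,b,40)
L=[seg((-114,68,134),(-114,-68,134)),seg((-114,-68,134),(-18,-68,134)),seg((-114,68,134),(-18,68,134)),
 seg((-136,12,138),(-120,12,138)),seg((-136,-12,138),(-120,-12,138)),seg((-136,-12,138),(-136,12,138)),
 seg((120,-110,130),(120,110,130)),seg((-110,-120,130),(110,-120,130)),seg((-110,120,130),(110,120,130))]
S={'top':np.vstack(L),'scene':np.vstack(L+[seg((-110,-120,0),(120,-120,0)),seg((120,-120,0),(120,0,0))])}
def cost(p,names=('top','scene')):
    return -sum(cv2.remap(G[n].astype(np.float32),*[proj(n,place(p,S[n]))[:,i].astype(np.float32)[None] for i in(0,1)],1).mean() for n in names)
for names in (('top','scene'),('top',),('scene',)):
    best=min((minimize(cost,ts+np.array(d),args=(names,),method='Nelder-Mead',options=dict(initial_simplex=ts+np.array(d)+np.array([[0,0,0],[4,0,0],[0,4,0],[0,0,.02]]))) for d in [(a,b,0) for a in(-5,0,5) for b in(-5,0,5)]),key=lambda r:r.fun)
    print(names,best.x.round(3),best.fun)
for n,(x0,y0,w,h) in dict(top=(392,145,34,22),scene=(245,248,40,30)).items():
    im=cv2.imread(f'pics/{n}0.png')[y0:y0+h,x0:x0+w].astype(int)
    print(n,x0,y0)
    for r in im: print(''.join('W' if p.min()>185 and p[0]<p[2]+5 else 'b' if p[0]>p[2]+8 and p.min()>90 else '#' if p.max()<45 else '.' for p in r))
E
```

```text
Traceback (most recent call last):
  File "fit.py", line 9, in <module>
    r=least_squares(res,[700,240,0.05],loss='soft_l1'); ts=r.x
  File "fit.py", line 8, in res
    def res(p): return np.concatenate([proj(n,place(p,X))[0]-uv for n,X,uv in T])
                                       ~~~~^^^^^^^^^^^^^^
  File "h.py", line 5, in proj
    m=camera_model(n); f=200/np.tan(np.radians(m['vfov']/2))
ValueError: time passes only in moves, steps and waits
```

```bash
sed -n '/^def place/,/return/p' fit.py >> h.py; sed -i 's/^import numpy.*/&\nimport functools/' h.py; sed -i 's/m=camera_model(n);/m=CM(n);/' h.py; echo 'CM=functools.cache(camera_model)' >> h.py
cat > refine.py <<'E'
from h import *
from scipy.optimize import minimize
ts=np.load('fit.npy')[:3]
G={}
for n in('top','scene'):
    g=cv2.cvtColor(cv2.imread(f'pics/{n}0.png'),cv2.COLOR_BGR2GRAY).astype(float)
    g=cv2.GaussianBlur(g,(0,0),.8); G[n]=cv2.GaussianBlur(np.minimum(np.hypot(cv2.Sobel(g,6,1,0),cv2.Sobel(g,6,0,1)),150),(0,0),1.)
seg=lambda a,b:np.linspace(a,b,40)
L=[seg((-114,68,134),(-114,-68,134)),seg((-114,-68,134),(-18,-68,134)),seg((-114,68,134),(-18,68,134)),
 seg((-136,12,138),(-120,12,138)),seg((-136,-12,138),(-120,-12,138)),seg((-136,-12,138),(-136,12,138)),
 seg((120,-110,130),(120,110,130)),seg((-110,-120,130),(110,-120,130)),seg((-110,120,130),(110,120,130))]
S={'top':np.vstack(L),'scene':np.vstack(L+[seg((-110,-120,0),(120,-120,0)),seg((120,-120,0),(120,0,0))])}
def cost(p,names=('top','scene')):
    return -sum(cv2.remap(G[n].astype(np.float32),*[proj(n,place(p,S[n]))[:,i].astype(np.float32)[None] for i in(0,1)],1).mean() for n in names)
for names in (('top','scene'),('top',),('scene',)):
    best=min((minimize(cost,ts+np.array(d),args=(names,),method='Nelder-Mead',options=dict(initial_simplex=ts+np.array(d)+np.array([[0,0,0],[4,0,0],[0,4,0],[0,0,.02]]))) for d in [(a,b,0) for a in(-5,0,5) for b in(-5,0,5)]),key=lambda r:r.fun)
    print(names,best.x.round(3),best.fun)
for n,(x0,y0,w,h) in dict(top=(392,145,34,22),scene=(245,248,40,30)).items():
    im=cv2.imread(f'pics/{n}0.png')[y0:y0+h,x0:x0+w].astype(int)
    print(n,x0,y0)
    for r in im: print(''.join('W' if p.min()>185 and p[0]<p[2]+5 else 'b' if p[0]>p[2]+8 and p.min()>90 else '#' if p.max()<45 else '.' for p in r))
E
python3 refine.py
```

```text
('top', 'scene') [5.78620e+02 2.35212e+02 5.40000e-02] -196.3302764892578
('top',) [5.82535e+02 2.35987e+02 5.90000e-02] -107.20084381103516
('scene',) [5.76822e+02 2.34739e+02 5.20000e-02] -92.69921112060547
top 392 145
W...bbbbbbbbbbbbbbbbbbbbbb........
....bbbbbbbbbbbbbbbbbbbbbb........
....bbbbbbbbbbbbbbbbbbbbbb........
bb.bbbbbbbbbbbbbbbbbbbbbbb........
bbb.bbbbbbbbbbbbbbbbbbbbbbb.......
....bbbbbbbbbbbbbbbbbbbbbbb.......
....bbbbbbbbbbbbbbbbbbbbbb........
b...bbbbbbbbbbbb.W.WWW............
bbb.bbbbbbbbW.WWWWWWWWWWWW........
bbbbbbbbb..WWWWWWWWWWWWWWWW.......
bbbbbbbb.WWWWWWWWWWWWWWWWWW.......
bbbbbbbWWWWWWWWWWWWWWWW...........
bbbbbbWWWWWWWWWW......W...........
bbbbbbWWWWWW......#####...........
bbbbbbWWWW....##########..........
bbbbbbWW....#########.##..........
bbbbbb......##.######.##bb........
bbbbbbb.....#..#######...b........
bbbbbbbb....#.######.....b........
b.bbbbbbbbbb........b.b..b........
.bbbbbbbb.bbbb.bbb.bbbb..b........
bbbbbbb.bb.bbbbbbbbbb..b.bb.......
scene 245 248
........................................
........................................
.............
[... 434 characters left out ...]
...
........WWWWW..bbbbbbbbbbbbbbbbb........
........WWW..bbbbbbbbbbbbbbbbbbb........
.......WWW..bbbbbbbbbbbbbbbbbbbbb.......
......WWW.bbbbbbbbbbbbbbbbbbbbbbbb......
......WW.bbbbbbbbbbbbbbbbbbbbbbbbb......
.......W.bbbbbbbbbbbbbbbbbbbbbbbbbb.....
.........bbbbbbbbbbbbbbbbbbbbbbbbbbb....
.........bbbbbbbbbbbbbbbbbbbbbbbbbbb....
..........bbbbbbbbbbbbbbbbbbbbbbbbbbb...
..........bbbbbbbbbbbbbbbbbbbbbbbbbbbb..
..........bbbbbbbbbbbbbbbbbbbbbbbbbbbb..
..........bbbbbbbbbbbbbbbbbbbbbbbb......
...........bbbbbbbbbbbbbbbbbbbbbb.......
...........bbbbbbbbbbbbbbbbbbbbb........
...........bbbbbbbbbbbbbbbbbbbbb........
............bbbbbbbbbbbbbbbbbbbb........
.............bbbbbbbbbbbbbbbbbbb........
```

```bash
cat > lens.py <<'E'
from h import *
a=np.linspace(0,2*np.pi,181)
arc=np.array([(266,252.6),(263,253),(261,254),(259,255),(258,256),(257,257),(255,258),(254,260),(253,261),(252,263),(251,264)],float)
def resc(q,wcol=1):
    p=q[:3];e=q[3];h=q[4]; o=lambda n,X,uv:proj(n,place(p,X))[0]-np.array(uv)
    C=[o('top',(e+160,65,14),(370.5,137.9)),o('top',(e,65,14),(379.1,186.5)),o('top',(e,-65,14),(420.5,179.9)),
    o('scene',(e,-65,14),(245.75,298.25)),o('scene',(e+160,-65,14),(274.5,346.25)),o('scene',(e+160,65,14),(315,318.25)),
    wcol*o('top',(115,0,305),(406.5,107.5)),wcol*o('scene',(115,0,305),(281,275.75))]
    c=np.c_[0*a,29*np.cos(a),h+29*np.sin(a)]
    ct=proj('top',place(p,c)); cs=proj('scene',place(p,c))
    d=[np.hypot(*(cs-u).T).min() for u in arc]
    return np.r_[np.concatenate(C),[ct[:,0].min()-397.5,ct[:,0].max()-418.8],2*(ct.mean(0)-[409,160.3])*[0,1],d]
for w in(1,0):
    r=least_squares(resc,[590,-220,.07,-10,185],args=(w,),loss='soft_l1'); print(w,r.x.round(3),r.fun.round(1).tolist())
E
python3 lens.py
```

```text
1 [ 5.85072e+02 -2.27386e+02  8.10000e-02 -1.22640e+01  1.99575e+02] [0.3, -0.7, 0.0, 0.2, 0.8, 1.2, -0.8, -0.5, 0.8, -0.2, 1.8, 1.0, -0.1, -2.1, 3.1, 2.3, 0.2, 0.4, -0.0, 1.2, 0.6, 0.0, 0.2, 0.2, 0.1, 0.3, 0.3, 0.4, 0.2, 0.3, 0.3]
0 [ 5.86102e+02 -2.27378e+02  8.30000e-02 -1.32690e+01  2.01214e+02] [0.2, -0.6, 0.0, 0.3, 0.8, 1.2, -0.8, -0.4, 1.0, -0.2, 1.9, 0.8, -0.0, -0.0, 0.0, 0.0, 0.3, 0.4, -0.0, 0.1, 0.6, 0.2, 0.1, 0.3, 0.1, 0.2, 0.4, 0.3, 0.1, 0.2, 0.5]
```

>>> carry_out:
  slide:
    - [0.6, -0.6, 0]
    - [0.6, -0.6, 0]
    - [0.6, -0.6, 0]
    - [0.6, -0.6, 0]
    - [0.6, -0.6, 0]
    - [0.6, -0.6, 0]
    - [0.6, -0.6, 0]
  dr:
    - [0, 0, 0.0544]
    - [0, 0, 0.0544]
    - [0, 0, 0.0544]
    - [0, 0, 0.0544]
    - [0, 0, 0.0544]
    - [0, 0, 0.0544]
    - [0, 0, 0.0544]
  gripper: [70, 70, 70, 70, 70, 70, 70]
  newtons: 10

```text
clock: 0.68
eef_pos: [307.7, 375.7, 302.6]
eef_rot: [-3.141, -0.0, -3.091]
wrist_force: [-0.1, 0.1, -0.2]
finger_gap: 65.5
finger_force: 0.0
```

>>> carry_out:
  slide:
    - [0.555, -0.598, 0]
    - [0.555, -0.598, 0]
    - [0.555, -0.598, 0]
    - [0.555, -0.598, 0]
    - [0.555, -0.598, 0]
    - [0.555, -0.598, 0]
    - [0.555, -0.598, -0.12]
    - [0.555, -0.598, -0.12]
    - [0.555, -0.598, -0.12]
    - [0.555, -0.598, -0.12]
  dr:
    - [0, 0, 0]
    - [0, 0, 0]
    - [0, 0, 0]
    - [0, 0, 0]
    - [0, 0, 0]
    - [0, 0, 0]
    - [0, 0, 0]
    - [0, 0, 0]
    - [0, 0, 0]
    - [0, 0, 0]
  gripper: [70, 70, 70, 70, 70, 70, 70, 70, 70, 70]

```text
clock: 1.52
eef_pos: [444.6, 229.0, 273.5]
eef_rot: [3.141, 0.0, -3.086]
wrist_force: [-0.2, -0.6, -0.1]
finger_gap: 65.8
finger_force: 0.0
```

```bash
python3 - <<'E'
from h import *
t=cv2.cvtColor(camera('top'),4);s=cv2.cvtColor(camera('scene'),4)
cv2.imwrite('pics/t1.png',t);cv2.imwrite('pics/s1.png',s)
print(read_state()['eef_pos'],read_state()['eef_rot'])
A=crop(t,190,128,100,110,4); B=crop(s,342,110,100,110,4)
cv2.imwrite('pics/c1.png',np.hstack([A,B]))
E
```

```text
[444.74864737 228.70858275 273.82183759] [ 3.14107367e+00  1.37452225e-03 -3.08642197e+00]
```

View pics/c1.png

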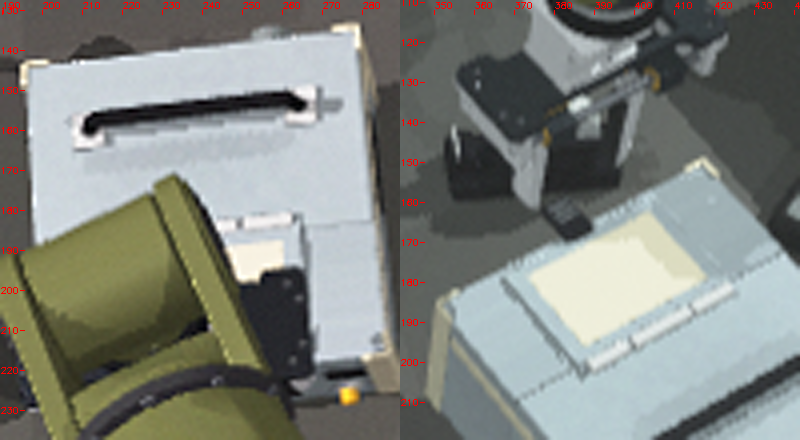

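```bash
python3 - <<'E'
from h import *
p=[444.75,228.7,.055]
for y in(-46,-33,33,46): print(y,proj('scene',place(p,[(-8,y,176.8),(8,y,176.8)])).round(1).tolist())
ts=[578.6,235.2,.054]
print(proj('scene',place(ts,[(-136,0,138),(-136,12,138),(-136,-12,138),(-114,12,138),(-114,-12,138)])).round(1).tolist())
E
```

```text
-46 [[370.0, 159.0], [373.3, 162.8]]
-33 [[373.7, 157.0], [377.0, 160.8]]
33 [[392.3, 147.3], [395.7, 151.0]]
46 [[395.9, 145.4], [399.3, 149.1]]
[[382.6, 161.8], [385.9, 160.1], [379.2, 163.6], [390.4, 165.2], [383.7, 168.8]]
```

>>> carry_out:
  slide:
    - [-0.008, 0, -0.1]
    - [-0.008, 0, -0.16]
    - [-0.008, 0, -0.214]
    - [-0.008, 0, -0.214]
    - [-0.008, 0, -0.214]
    - [-0.008, 0, -0.214]
    - [-0.008, 0, -0.214]
    - [-0.008, 0, -0.214]
    - [-0.008, 0, -0.214]
    - [-0.008, 0, -0.214]
  dr:
    - [0, 0, 0]
    - [0, 0, 0]
    - [0, 0, 0]
    - [0, 0, 0]
    - [0, 0, 0]
    - [0, 0, 0]
    - [0, 0, 0]
    - [0, 0, 0]
    - [0, 0, 0]
    - [0, 0, 0]
  gripper: [50, 40, 40, 20, 10, 10, 10, 10, 10, 10]
  newtons: 10

```text
clock: 2.45
eef_pos: [443.2, 228.2, 220.3]
eef_rot: [3.141, 0.002, -3.088]
wrist_force: [-1.4, 3.5, 6.0]
finger_gap: 24.0
finger_force: 10.0
```

>>> carry_out:
  slide:
    - [0.0034, 0, 0.0565]
    - [0.0135, 0.001, 0.1122]
    - [0.0303, 0.002, 0.1663]
    - [0.0533, 0.003, 0.218]
    - [0.0825, 0.0045, 0.2665]
    - [0.1171, 0.006, 0.3112]
    - [0.1569, 0.0085, 0.3515]
    - [0.2013, 0.011, 0.3867]
    - [0.2495, 0.0135, 0.4163]
    - [0.3009, 0.016, 0.4399]
  dr:
    - [0, 0, 0]
    - [0, 0, 0]
    - [0, 0, 0]
    - [0, 0, 0]
    - [0, 0, 0]
    - [0, 0, 0]
    - [0, 0, 0]
    - [0, 0, 0]
    - [0, 0, 0]
    - [0, 0, 0]
  gripper: [10, 10, 10, 10, 10, 10, 10, 10, 10, 10]

```text
clock: 3.28
eef_pos: [518.2, 232.3, 330.0]
eef_rot: [3.141, -0.0, -3.087]
wrist_force: [-1.0, 3.4, -2.2]
finger_gap: 23.9
finger_force: 10.0
```

>>> carry_out:
  slide:
    - [0.054, 0.003, 0.0173]
    - [0.1096, 0.006, 0.0281]
    - [0.166, 0.009, 0.0321]
    - [0.2225, 0.012, 0.0293]
    - [0.2783, 0.015, 0.0198]
    - [0.3147, 0.017, 0.0097]
    - [0.337, 0.018, 0.002]
    - [0.337, 0.018, 0.002]
    - [0.337, 0.018, 0.002]
  dr:
    - [0, 0, 0]
    - [0, 0, 0]
    - [0, 0, 0]
    - [0, 0, 0]
    - [0, 0, 0]
    - [0, 0, 0]
    - [0, 0, 0]
    - [0, 0, 0]
    - [0, 0, 0]
  gripper: [10, 10, 10, 10, 10, 10, 10, 10, 10]

```text
clock: 4.03
eef_pos: [602.9, 236.9, 330.8]
eef_rot: [3.14, 0.003, -3.087]
wrist_force: [3.1, 4.2, 4.4]
finger_gap: 24.1
finger_force: 10.0
```

>>> carry_out:
  slide:
    - [0.015, 0.001, -0.006]
    - [0.03, 0.002, -0.012]
    - [0.03, 0.002, -0.012]
  dr:
    - [0, 0, 0]
    - [0, 0, 0]
    - [0, 0, 0]
  gripper: [10, 10, 10]

```text
clock: 4.28
eef_pos: [610.1, 237.3, 327.9]
eef_rot: [3.14, 0.001, -3.087]
wrist_force: [-0.9, 3.0, 6.8]
finger_gap: 23.9
finger_force: 10.0
```

```bash
python3 - <<'E'
from h import *
t=cv2.cvtColor(camera('top'),4);s=cv2.cvtColor(camera('scene'),4)
ts=[578.6,235.2,.054]
def draw(n,im,x0,y0,w,h,k):
    c=crop(im,x0,y0,w,h,k)
    for ph,col in((1.75,(255,0,0)),(1.9,(0,0,255)),(2.05,(0,160,0))):
        b=[(-18-r*np.cos(ph)-2*np.sin(ph)*0,y,132+r*np.sin(ph)) for r,y in((0,68),(96,68),(96,-68),(0,-68))]
        uv=((proj(n,place(ts,b))-[x0,y0]+.5)*k*8).round().astype(int)
        cv2.polylines(c,[uv],False,col,1,cv2.LINE_AA,3)
    return c
A=draw('top',t,190,110,100,120,4);B=draw('scene',s,345,90,100,120,4)
cv2.imwrite('pics/c2.png',np.hstack([A,B]))
E
```

```text
(no output)
```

View pics/c2.png

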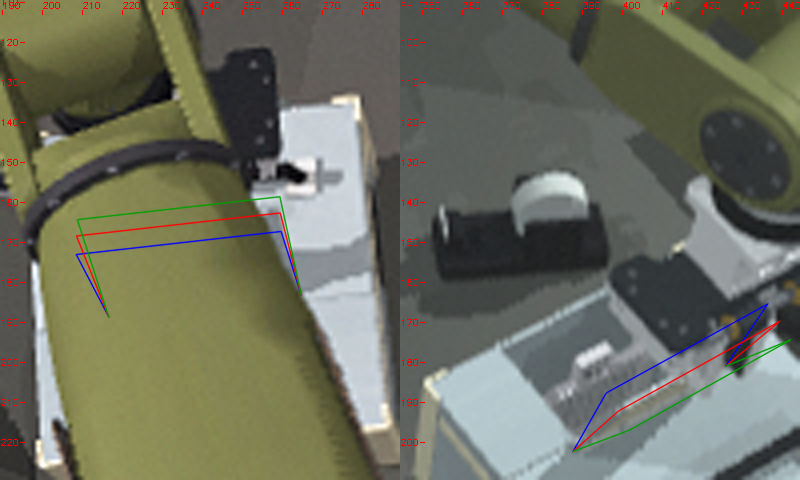

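>>> carry_out:
  slide:
    - [0, 0, 0]
    - [0, 0, 0]
    - [0.016, 0.001, -0.008]
    - [0.032, 0.002, -0.016]
    - [0.032, 0.002, -0.016]
  dr:
    - [0, 0, 0]
    - [0, 0, 0]
    - [0, 0, 0]
    - [0, 0, 0]
    - [0, 0, 0]
  gripper: [10, 10, 10, 10, 10]
  newtons: 25

```text
clock: 4.8
eef_pos: [617.7, 237.5, 323.7]
eef_rot: [3.141, -0.0, -3.087]
wrist_force: [0.7, -0.3, 0.4]
finger_gap: 11.4
finger_force: 0.0
```

>>> carry_out:
  slide:
    - [0, 0, 0.1]
    - [0, 0, 0.25]
    - [0, 0, 0.3]
    - [-0.3, 0, 0.3]
    - [-0.6, 0, 0.3]
    - [-0.6, 0, 0.3]
    - [-0.6, 0, 0.3]
    - [-0.6, 0, 0.3]
  dr:
    - [0, 0, 0]
    - [0, 0, 0]
    - [0, 0, 0]
    - [0, 0, 0]
    - [0, 0, 0]
    - [0, 0, 0]
    - [0, 0, 0]
    - [0, 0, 0]
  gripper: [10, 10, 10, 10, 10, 10, 10, 10]

```text
clock: 5.47
eef_pos: [464.5, 237.4, 399.0]
eef_rot: [3.141, 0.001, -3.086]
wrist_force: [0.7, 1.0, -0.2]
finger_gap: 9.0
finger_force: 0.0
```

```bash
python3 - <<'E'
from h import *
t=cv2.cvtColor(camera('top'),4);s=cv2.cvtColor(camera('scene'),4)
cv2.imwrite('pics/t3.png',t);cv2.imwrite('pics/s3.png',s)
ts=[578.6,235.2,.054]
def draw(n,im,x0,y0,w,h,k):
    c=crop(im,x0,y0,w,h,k)
    for ph,col in((1.7,(255,0,0)),(1.9,(0,0,255))):
        b=[(-18-r*np.cos(ph),y,132+r*np.sin(ph)) for r,y in((0,68),(96,68),(96,12),(122,12),(122,-12),(96,-12),(96,-68),(0,-68))]
        uv=((proj(n,place(ts,b))-[x0,y0]+.5)*k*8).round().astype(int)
        cv2.polylines(c,[uv],False,col,1,cv2.LINE_AA,3)
    return c
A=draw('top',t,190,120,100,120,4);B=draw('scene',s,350,130,80,96,5)
cv2.imwrite('pics/c3.png',np.hstack([A,B]))
E
```

```text
(no output)
```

View pics/c3.png

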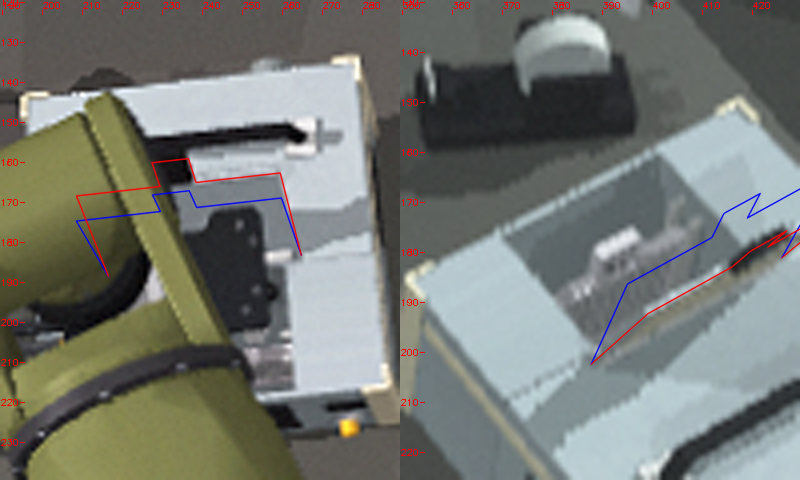

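```bash
python3 - <<'E'
from h import *
ts=[578.6,235.2,.054]
print(proj('scene',place(ts,[(x,y,124) for x in(-85,-75) for y in(-15,15)])).round(1).tolist(), proj('scene',place(ts,[(-75,-15,96),(-75,15,96)])).round(1).tolist())
print(place(ts,[(-80,0,0)]))
im=cv2.imread('pics/s3.png',0)[170:192,382:412]
for r in im: print(' '.join('%3d'%v for v in r))
im=cv2.imread('pics/s3.png')[185:205,385:420]
E
```

```text
[[388.3, 178.9], [396.5, 174.4], [390.3, 181.3], [398.6, 176.8]] [[389.1, 186.8], [397.3, 182.3]]
[[498.71661166 230.88209921   0.        ]]
184 139 112 113 113 113 113 114 105 104  96  96  96  96  96  95  96  95  96  97  97 115 134 133 134 112 112 112 135 167
140 113 114 112 113 113 107 106  96  95  95  98  96  96  96  94  95  97  97  96  96 116 139 129 113 113 112 109 114 135
114 114 114 113 107 108  97  96  96  96  94  96  96  97  96  96  99  96  97  96  96 121 131 116 111 112 111 112 112 113
113 114 113 106  98  99  98  96  96  97  95  98  95  97  96  93  97  95  96  97  98 126 126 114 105 113 123 131 121 110
107 107 106 100 101  97  96  97  96  96  94  95  95  96  95  96  95  96  97  96  97 131 118 116  99 116 141 143 121 111
 99  99  99 101  98  97  98  97  96  95  97  97  96 131 155  96  97  96  96  95 101 138 140 136 124 126 137 127 106 110
 99 100 100  98  98  97  96  96  97  96  98 124 178 197 214 154  97  97  96 107 125 149 161 158 156 132 122 114  97 112
 99 101  98  97  99  98  96  96  97 121 176 190 228 226 224 192 124 101 112 134 150 156 157 159 146 133 120 110  96 111
[... 980 characters left out ...]
 157 170 133 121 117 118 105 106 107 103 107 108 103 103 111  99 120 117 111 114 130 160 173 168 174
113 127 162 159 156 199 140 131 116 111 105 105 104 104 112 103 108 101 101 110 107 121 115 129 166 178 176 165 126 118
130 127 145 188 151 196 121 109 108 109  99 106 103 100 110  98 107 100  98 112 115 134 180 181 183 175 130 119 132 124
126 125 137 183 131 108 114 101  99 106  97 107 103  99 110 100 103 104 100 104 141 168 206 178 142 127 131 125 126 130
138 122 129 113 113  92 110 101 102 112  99 104 107 100 102 107 103 107 133 153 186 168 147 118 132 122 125 131 129 138
148 114 105  99 107  97 108 106 103 106 103 106 104 107 101 108 115 165 176 167 175 122 118 126 122 119 128 140 131 128
```

>>> carry_out:
  slide:
    - [0.124, -0.0264, 0]
    - [0.124, -0.0264, 0]
    - [0.124, -0.0264, -0.16]
    - [0.124, -0.0264, -0.32]
    - [0.124, -0.0264, -0.48]
    - [0.124, -0.0264, -0.59]
    - [0.124, -0.0264, -0.66]
    - [0.124, -0.0264, -0.73]
    - [0.124, -0.0264, -0.7984]
    - [0.124, -0.0264, -0.7984]
  dr:
    - [0, 0, 0]
    - [0, 0, 0]
    - [0, 0, 0]
    - [0, 0, 0]
    - [0, 0, 0]
    - [0, 0, 0]
    - [0, 0, 0]
    - [0, 0, 0]
    - [0, 0, 0]
    - [0, 0, 0]
  gripper: [62, 62, 62, 62, 62, 62, 62, 62, 62, 62]
  newtons: 20

```text
clock: 6.4
eef_pos: [499.0, 230.3, 194.8]
eef_rot: [-3.14, -0.004, -3.088]
wrist_force: [-0.2, 0.9, 0.5]
finger_gap: 58.2
finger_force: 0.0
```

>>> carry_out:
  slide:
    - [0, 0, 0]
    - [0, 0, 0]
    - [0, 0, 0]
    - [0, 0, 0]
    - [0, 0, 0]
    - [0, 0, 0]
  dr:
    - [0, 0, 0]
    - [0, 0, 0]
    - [0, 0, 0]
    - [0, 0, 0]
    - [0, 0, 0]
    - [0, 0, 0]
  gripper: [45, 35, 20, 20, 20, 20]

```text
clock: 6.9
eef_pos: [499.0, 230.9, 198.6]
eef_rot: [3.141, 0.001, -3.088]
wrist_force: [0.1, 0.8, 3.1]
finger_gap: 29.2
finger_force: 20.0
```

>>> carry_out:
  slide:
    - [0, 0, 0.05]
    - [0, 0, 0.1]
    - [0, 0, 0.16]
    - [0, 0, 0.22]
    - [0, 0, 0.29]
    - [0, 0, 0.36]
    - [0, 0, 0.44]
    - [0, 0, 0.52]
    - [0, 0, 0.6]
    - [0, 0, 0.6]
  dr:
    - [0, 0, 0]
    - [0, 0, 0]
    - [0, 0, 0]
    - [0, 0, 0]
    - [0, 0, 0]
    - [0, 0, 0]
    - [0, 0, 0]
    - [0, 0, 0]
    - [0, 0, 0]
    - [0, 0, 0]
  gripper: [20, 20, 20, 20, 20, 20, 20, 20, 20, 20]

```text
clock: 7.73
eef_pos: [499.2, 231.0, 352.0]
eef_rot: [3.14, 0.005, -3.088]
wrist_force: [0.5, -0.8, 0.3]
finger_gap: 29.6
finger_force: 20.0
```

>>> carry_out:
  slide:
    - [0, -0.05, 0]
    - [-0.005, -0.14, 0]
    - [-0.01, -0.25, 0]
    - [-0.015, -0.36, 0]
    - [-0.02, -0.47, 0]
    - [-0.025, -0.58, 0]
    - [-0.03, -0.69, 0]
    - [-0.035, -0.8, 0]
    - [-0.04, -0.9, 0]
    - [-0.045, -1, 0]
  dr:
    - [0, 0, 0]
    - [0, 0, 0.0005]
    - [0, 0, 0.001]
    - [0, 0, 0.0015]
    - [0, 0, 0.002]
    - [0, 0, 0.0025]
    - [0, 0, 0.003]
    - [0, 0, 0.0035]
    - [0, 0, 0.004]
    - [0, 0, 0.0041]
  gripper: [20, 20, 20, 20, 20, 20, 20, 20, 20, 20]

```text
clock: 8.57
eef_pos: [486.7, -21.2, 346.5]
eef_rot: [3.141, -0.002, -3.062]
wrist_force: [0.2, -0.5, -0.4]
finger_gap: 29.8
finger_force: 20.0
```

>>> carry_out:
  slide:
    - [-0.001, -0.1, 0]
    - [-0.002, -0.2, 0]
    - [-0.003, -0.3, 0]
    - [-0.004, -0.4, 0]
    - [-0.005, -0.5, -0.005]
    - [-0.005, -0.6, -0.01]
    - [-0.005, -0.7, -0.015]
    - [-0.005, -0.79, -0.02]
    - [-0.005, -0.845, -0.0256]
    - [-0.005, -0.865, -0.0256]
  dr:
    - [0, 0, 0]
    - [0, 0, 0]
    - [0, 0, 0]
    - [0, 0, 0]
    - [0, 0, 0]
    - [0, 0, 0]
    - [0, 0, 0]
    - [0, 0, 0]
    - [0, 0, 0]
    - [0, 0, 0]
  gripper: [20, 20, 20, 20, 20, 20, 20, 20, 20, 20]

```text
clock: 9.4
eef_pos: [485.5, -237.3, 340.0]
eef_rot: [3.14, -0.002, -3.064]
wrist_force: [0.1, -0.4, -0.7]
finger_gap: 29.8
finger_force: 20.0
```

```bash
python3 - <<'E'
from h import *
t=cv2.cvtColor(camera('top'),4);s=cv2.cvtColor(camera('scene'),4)
cv2.imwrite('pics/t4.png',t);cv2.imwrite('pics/s4.png',s)
st=read_state();print(st['eef_pos'],st['eef_rot'],st['finger_gap'])
e=st['eef_pos'];f=[e[0],e[1],.08];zc=e[2]-140.6
a=np.linspace(0,6.3,60)
def draw(n,im,x0,y0,w,h,k):
    c=crop(im,x0,y0,w,h,k)
    for p,b in[(f,[(x,y,zc+z) for x,y,z in((5,55,38),(5,55,-38),(5,-55,-38),(5,-55,38),(5,55,38),(-5,55,38),(-5,-55,38),(5,-55,38))]),([586,-227.4,.08],np.c_[0*a,29*np.cos(a),201+29*np.sin(a)])]:
        uv=((proj(n,place(p,b))-[x0,y0]+.5)*k*8).round().astype(int)
        cv2.polylines(c,[uv],False,(0,0,255),1,cv2.LINE_AA,3)
    return c
A=draw('top',t,365,110,75,95,5);B=draw('scene',s,215,190,85,110,5)
H=max(A.shape[0],B.shape[0]);P=lambda a:cv2.copyMakeBorder(a,0,H-a.shape[0],0,0,0)
cv2.imwrite('pics/c4.png',np.hstack([P(A),P(B)]))
E
```

```text
[ 485.98187015 -235.79355111  340.77956947] [ 3.14074427e+00 -1.11773627e-03 -3.06281644e+00] 29.72542480420923
```

View pics/c4.png

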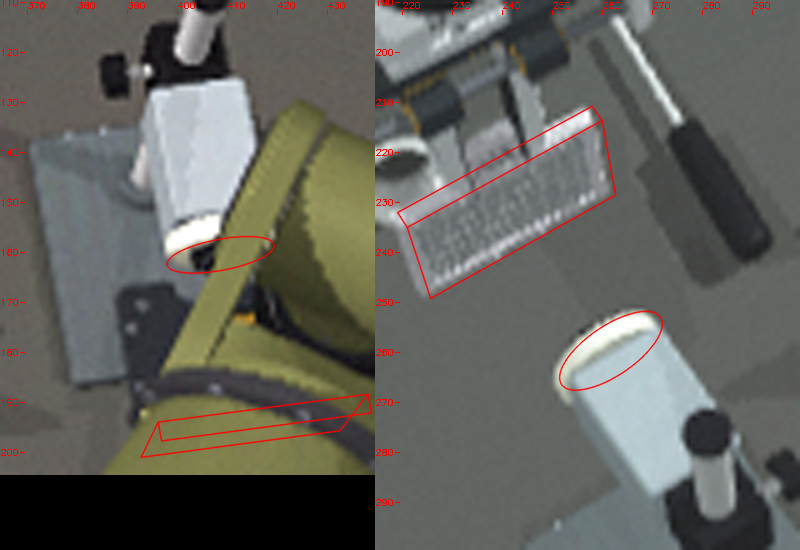

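>>> carry_out:
  slide:
    - [0, 0, 0.002]
    - [0, 0, 0.002]
    - [0, 0, 0.002]
    - [0, 0, 0.002]
    - [0, 0, 0.002]
    - [0, 0, 0.002]
    - [0, 0, 0.002]
    - [0, 0, 0.002]
  dr:
    - [0, 0, 0]
    - [0, 0, 0]
    - [0, 0, 0]
    - [0, 0, 0]
    - [0, 0, 0]
    - [0, 0, 0]
    - [0, 0, 0]
    - [0, 0, 0]
  gripper: [20, 20, 20, 20, 20, 20, 20, 20]

```text
clock: 10.17
eef_pos: [486.4, -235.4, 342.2]
eef_rot: [-3.142, 0.0, -3.062]
wrist_force: [-0.3, -0.2, -0.5]
finger_gap: 29.6
finger_force: 20.0
```

```bash
python3 -c "
from cell import *
print(sign_off())"
```

```text
the job is handed in; nothing more can be done
None
```

The job is handed in, with no verdict shown: the flap is open at about its stop, and the filter is held upright about 10 cm in front of the lens, squared to it and centred to within a few mm by my camera estimates, with nothing else touched.

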